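# Close the specimen dishes and check them with the height gauge

## Robot

A 7-joint arm with a two-finger parallel gripper is mounted at the origin on the work surface. World frame = base frame: x ahead of the robot, y to its left, z up, the work surface at z = 0. Lengths are in m, angles in rad, forces in N, time in s.
With the tool pointing down it reaches from about 0.4 to 0.85 m from the base axis. Payload 4.5 kg.
Tool frame: the origin (TCP) lies at the centre of the arm's flange, where the gripper is bolted on; the fingertips stand 173 mm ahead of it and the grasp point (between the pads) lies 155 mm ahead of it; z points along the fingers, y is the line along which they close (so a half turn about z gives the same grasp; the last joint's range is limited). The gripper opens to 85 mm and grips with 20 to 120 N. Pads are 22 mm wide; open, the fingers measure 114 mm over their backs; the gripper's body (76 mm by 85 mm) begins 54 mm behind the grasp point. The pads swing forward as they close: fully open they stand 13 mm farther back than shut.
Start: joints at [0.034, 0.689, -0.195, 1.565, 0.157, 0.902, -0.215], TCP at [0.625, 0, 0.405] pointing down, gripper open.
Joint ranges: [-3.01, 3.01], [-0.46, 2.08], [-1.47, 1.51], [0.13, 2.56], [-1, 4.14], [0.04, 2.09], [-2.66, 2.66]. Speed limits (rad/s): [2.57, 2.57, 3.14, 3.14, 3.14, 3.14, 3.14].

## Interface

Orientations are given as a unit quaternion [x, y, z, w].
In Python, from bench import ctrl, camera, camera_info gives the robot as it stands. Calls block until the motion is done:
- ctrl.goto(position, orientation): joint-space move of the TCP to a pose.
- ctrl.line_to(position, feed=0.15, attitude=None, threshold=None): straight line of the TCP; attitude=None keeps the orientation; feed is the mean speed in m/s. With threshold (N) it stops when the force on the tool has changed by that much, and returns True; else False.
- ctrl.move_joints(angles): joint-space move.
- ctrl.let_go() and ctrl.grab(grasp_force=None): open the fingers fully, or close them until they stop; grasp_force is the grip in N (None keeps the last).
- ctrl.dwell(seconds).
- ctrl.inverse_kinematics(position, orientation): joint angles nearest the present ones, or None.
- ctrl.read_state(): the state.
- camera(name): name is "scene" or "side" or "wrist"; returns the picture (480x640x3 uint8, red, green, blue); there is no depth.
- camera_info(name): a dict with "intrinsics" (3x3 intrinsics, pixels), "D" ([k1, k2, p1, p2, k3] as OpenCV has them; the pictures are not rectified), "pose" (4x4, takes a point from camera to world coordinates). Camera axes: x right, y down, z forward; pixel columns grow to the right and rows downward; lengths in m; the calibration is good to about 2 mm. A picture is of the moment at which its call begins: read the wrist's pose just before it. camera_info takes no time and is no camera call; for the wrist camera it gives the pose at the moment of the call.
A pose or a line that the arm cannot do raises ctrl.PlanningError and nothing moves.
- ctrl.finish_job(): hands the job in; it is judged then, once.
The state is a dict: "time_s": time; "q": joint angles; "joint_vel": joint speeds; "tau": joint torques, N m; "tool_pos": TCP position; "orientation": TCP orientation; "ft_force": force on the tool from outside, world axes, zero at the start; "moment": the same for the moment, N m; "gripper_width": finger opening in m; "finger_force": force on a finger pad.
Only numpy, scipy, OpenCV 4.12 (cv2) and the standard library are available. Lean on these libraries where they do the work, as an engineer would, in place of code of your own. Each camera call takes 0.05 s, during which the arm holds its last target. There are 200 camera calls.

## Task

Put every cover plate lying on the table into the grey specimen dish it fits and press it down until it sits fully home and level. Once all of them are home, take the sprung-foot gauge from its cork mat and lower it squarely astride each covered dish, end feet flat on the rim and middle foot on the cover, long enough to take a steady reading, going from the largest cover to the smallest. Finally stand the gauge back on its mat; leave dishes without a cover open and do not disturb the petri stack, forceps and pen.

Things in the scene. Friction and masses are not known exactly. Their poses are not given: they have to be found in the camera images.
- cover_a: flat white plastic cover plate, largest of four: 58 (its x) by 58 (its y) mm, 14 mm thick, under 80 g, plain and the same both faces; origin at the centre of its underside. Starts lying flat on the table nearer the robot; may be absent.
- dish_a: grey specimen dish for cover_a: fixed block 84 (x) by 124 (y) mm with a flat rim 25 mm above its origin (centre of its underside), z up. Mouth 68 by 68 mm at the rim, its faces sloping in to a flat seat of 60 by 60 mm, 5 mm below the rim. Cover x goes along dish x, any quarter turn fits.
- seat_a (a point): centre of the seat of dish_a, 20 mm above the dish's origin. Two black strips along x at y = +-23.5 mm stand up to 4 mm above the seat; they carry a cover's weight, each gives way at about 3 N and stays where pushed. A cover laid on them is high or slanting; fully home, its underside is on the seat and its top 9 mm above the rim.
- cover_b: flat white plastic cover plate, second largest of four: 40 (its x) by 58 (its y) mm, 14 mm thick, under 80 g, plain and the same both faces; origin at the centre of its underside. Starts lying flat on the table nearer the robot; may be absent.
- dish_b: grey specimen dish for cover_b: fixed block 84 (x) by 124 (y) mm with a flat rim 25 mm above its origin (centre of its underside), z up. Mouth 50 by 68 mm at the rim, its faces sloping in to a flat seat of 42 by 60 mm, 5 mm below the rim. Cover x goes along dish x, either way round.
- seat_b (a point): centre of the seat of dish_b, 20 mm above the dish's origin. Two black strips along x at y = +-23.5 mm stand up to 4 mm above the seat; they carry a cover's weight, each gives way at about 3 N and stays where pushed. A cover laid on them is high or slanting; fully home, its underside is on the seat and its top 9 mm above the rim.
- cover_c: flat white plastic cover plate, third largest of four: 46 (its x) by 46 (its y) mm, 14 mm thick, under 80 g, plain and the same both faces; origin at the centre of its underside. Starts lying flat on the table nearer the robot; may be absent.
- dish_c: grey specimen dish for cover_c: fixed block 84 (x) by 124 (y) mm with a flat rim 25 mm above its origin (centre of its underside), z up. Mouth 56 by 56 mm at the rim, its faces sloping in to a flat seat of 48 by 48 mm, 5 mm below the rim. Cover x goes along dish x, any quarter turn fits.
- seat_c (a point): centre of the seat of dish_c, 20 mm above the dish's origin. Two black strips along x at y = +-17.5 mm stand up to 4 mm above the seat; they carry a cover's weight, each gives way at about 3 N and stays where pushed. A cover laid on them is high or slanting; fully home, its underside is on the seat and its top 9 mm above the rim.
- cover_d: flat white plastic cover plate, smallest of four: 30 (its x) by 46 (its y) mm, 14 mm thick, under 80 g, plain and the same both faces; origin at the centre of its underside. Starts lying flat on the table nearer the robot; may be absent.
- dish_d: grey specimen dish for cover_d: fixed block 84 (x) by 124 (y) mm with a flat rim 25 mm above its origin (centre of its underside), z up. Mouth 40 by 56 mm at the rim, its faces sloping in to a flat seat of 32 by 48 mm, 5 mm below the rim. Cover x goes along dish x, either way round.
- seat_d (a point): centre of the seat of dish_d, 20 mm above the dish's origin. Two black strips along x at y = +-17.5 mm stand up to 4 mm above the seat; they carry a cover's weight, each gives way at about 3 N and stays where pushed. A cover laid on them is high or slanting; fully home, its underside is on the seat and its top 9 mm above the rim.
- gauge: sprung-foot height gauge, 270 g: a bridge 114 mm long (its y) on two end feet 40 (x) by 14 (y) mm centred at y = +-50 mm; origin at its centre, level with the end feet's undersides, z up; same either way round. Used astride a covered dish, bridge along the dish's y, end feet on the rim, middle foot on the cover. Starts on the cork mat, bridge along the mat's y.
- gauge_grip (a point): middle of the black grip block on top of the gauge, 53 mm above the gauge's origin; block 22 (x) by 40 (y) by 34 (z) mm, reaching from 36 to 70 mm above the origin; the beam below it is 30 mm wide
- gauge_foot (a joint): reading of the gauge's brass middle foot (14 mm across, at the gauge's centre), m: 0 hanging free, 1 mm above the plane of the end feet; grows as the foot is pushed up (to 0.016), spring 0.12 N per mm. A cover fully home reads about 0.008 when both end feet stand on the rim; a cover still up on its strips reads up to 0.012.
- mat: cork mat, fixed, 80 (x) by 134 (y) mm, 8 mm thick, origin at the centre of its underside; the gauge's place, bridge along the mat's y
- petri_stack: bystander: loose stack of four small closed petri dishes, 60 mm across, 62 mm high, origin at the underside's centre, beyond the dishes
- forceps: bystander: steel forceps lying on the table, 125 mm long (x), 7 mm high, beyond the dishes
- pen: bystander: marker pen lying on the table, 133 mm long (x), 13 mm thick, beyond the dishes
Not all that is in view belongs to the job. What is shaped like the cover_d but black or red is not meant.

How it is judged:
By the outcome, as a careful person would: the job done as asked, in the order asked, and still so for the second after the job is handed in, with the robot touching nothing.
Of cover_a, cover_b, cover_c, cover_d only 3 to 4 are there at a start; the rules pass over those that are not, and their reading is None.
At some moment in a run one of cover_a, cover_b, cover_c, cover_d may be knocked a few centimetres aside while the robot is not near it.
It also fails if it takes over 210 s, if anything falls off the work surface, if the arm or the gripper's body presses on something with over 40 N, if the wrist force passes 120 N, or if a joint passes its speed limit or range.

## Working session

There is one attempt and no reset: what is moved stays moved. The work goes in short steps, each a Python script; the robot and the scene stay as the last script left them, time stands still between calls to the robot, and variables do not carry over. Pictures are saved under pics/ and viewed, at most 14 in all, crops included, and the job is handed in when it is done.

```bash
mkdir -p pics; ls; python3 - <<'E'
from bench import ctrl,camera,camera_info
import cv2
for n in("scene","side","wrist"):
    cv2.imwrite(f"pics/{n}0.png",camera(n)[:,:,::-1]); i=camera_info(n); print(n,i["intrinsics"],i["D"],i["pose"])
s=ctrl.read_state();print(s)
E
```

```text
pics
scene [[528.96063175   0.         310.71663801]
 [  0.         528.96063175 244.53711932]
 [  0.           0.           1.        ]] [-0.14806512  0.          0.          0.          0.        ] [[-0.35572155  0.59144349 -0.72364133  1.35722409]
 [ 0.93452141  0.23461168 -0.26763239  0.22271559]
 [ 0.01148527 -0.77146092 -0.63617304  0.72781172]
 [ 0.          0.          0.          1.        ]]
side [[492.94021967   0.         326.05195292]
 [  0.         492.94021967 241.89929361]
 [  0.           0.           1.        ]] [-0.01587655  0.          0.          0.          0.        ] [[ 0.9042678  -0.27512409  0.32650647  0.23603403]
 [-0.42693402 -0.57331965  0.69930818 -0.8076802 ]
 [-0.00520395 -0.77175859 -0.63589433  0.75114827]
 [ 0.          0.          0.          1.        ]]
wrist [[377.23983291   0.         318.70560857]
 [  0.         377.23983291 234.3745975 ]
 [  0.           0.           1.        ]] [-0.01156756  0.          0.          0.          0.        ] [[ 9.99998393e-01  3.18238731e-05 -1.79233883e-03  6.23305539e-01]
 [-5.22682448e-04 -9.51221191e-01 
[... 199 characters left out ...]
.03377166,  0.68978685, -0.19452395,  1.56608828,  0.15728103,
        0.90252154, -0.21508623]), 'joint_vel': array([-0.000768  , -0.00307289,  0.00109052, -0.00412099,  0.00077287,
       -0.00088551, -0.00169903]), 'tau': array([-6.29315091e-04, -5.39936972e+01, -1.26815826e+00, -1.58719003e+01,
        9.24438267e-03,  6.49630194e-03,  1.79077297e-06]), 'tool_pos': array([ 6.24750942e-01, -9.03363396e-07,  4.04075304e-01]), 'orientation': array([ 7.07074440e-01,  7.07138766e-01, -5.33365146e-04, -4.66203587e-04]), 'ft_force': array([-0.24303692, -0.67609656, -0.77503153]), 'moment': array([ 0.02352678,  0.050569  , -0.06201895]), 'finger_force': 0.0, 'gripper_width': 0.08526482803506025}
```

View pics/scene0.png

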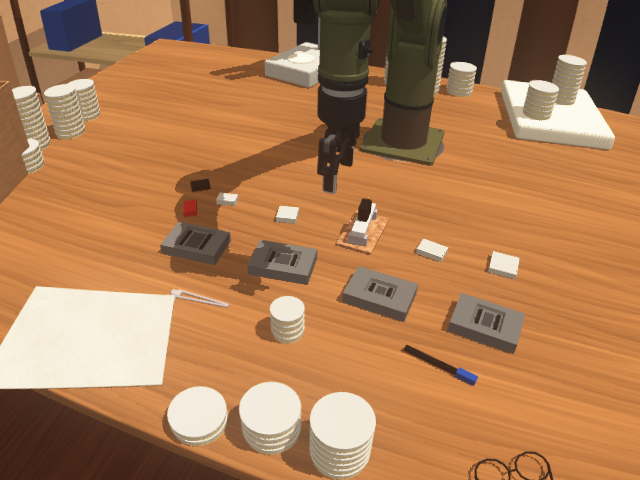

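View pics/wrist0.png

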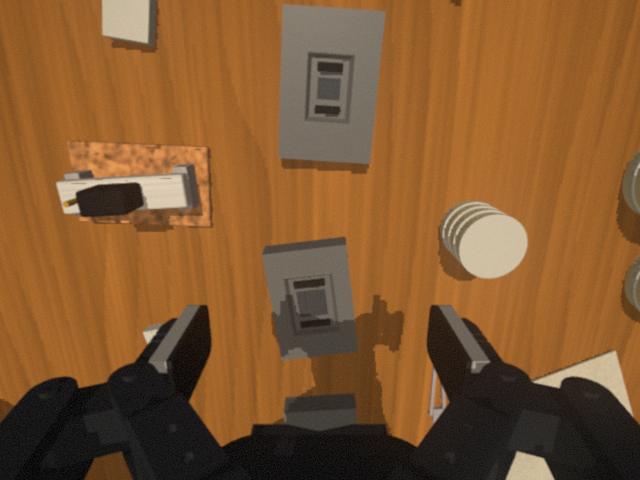

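Candidates for covers (scene image): white plates at (228,200), (287,214), (432,250), (504,264). Lookalikes are a black plate at (200,186) and a red one at (190,208), both to be ignored. The dishes are at (196,242), (283,262), (380,292) and (487,322), with the gauge on its mat at (363,225). Next I'll get a metric survey from the wrist camera.

```bash
cat > h.py <<'E'
from bench import ctrl,camera,camera_info
import cv2,numpy as np
from scipy.spatial.transform import Rotation as R
def quat(yaw):  # tool down; yaw = world direction of the tool x axis relative to +y; tool y (closing) lies along world x turned by yaw
    return (R.from_euler('z',yaw)*R.from_quat([2**-.5,2**-.5,0,0])).as_quat()
def shot(n="wrist"):
    i=camera_info(n); return camera(n),i
def ray(i,px,z):
    u=cv2.undistortPoints(np.float32(px).reshape(-1,1,2),i["intrinsics"],np.array(i["D"])).reshape(-1,2)
    T=i["pose"]; d=np.c_[u,np.ones(len(u))]@T[:3,:3].T; o=T[:3,3]
    return (o+d*((z-o[2])/d[:,2])[:,None])[:,:2]
def proj(i,P):
    T=np.linalg.inv(i["pose"]); return cv2.projectPoints(np.float64(P).reshape(-1,1,3),cv2.Rodrigues(T[:3,:3])[0],T[:3,3],i["intrinsics"],np.array(i["D"]))[0].reshape(-1,2)
def ortho(img,i,x0,x1,y0,y1,z,s=1000):
    """top view on plane z; column = (y1-y)*s, row = (x1-x)*s"""
    X,Y=np.meshgrid(np.arange(x1,x0,-1/s),np.arange(y1,y0,-1/s),indexing='ij')
    p=proj(i,np.stack([X,Y,0*X+z],-1)).astype(np.float32).reshape(*X.shape,2)
    return cv2.remap(img,p[...,0],p[...,1],cv2.INTER_LINEAR)
E
python3 - <<'E'
from h import *
i=camera_info("scene")
for z,l in((.014,[(228,200),(287,214),(432,250),(504,264)]),(.025,[(196,242),(283,262),(380,292),(487,322)]),(0.0,[(363,240),(200,186),(190,208),(287,335),(200,298),(440,365)])): print(ray(i,l,z).round(3).tolist())
import pickle
D=[]
for y in(-.3,-.12,.06,.24):
    try:
        ctrl.goto([.52,y,.43],quat(0)); ctrl.dwell(.3); D.append(shot())
    except ctrl.PlanningError as e: print(y,e)
pickle.dump(D,open("d.pkl","wb"))
for k,(im,i) in enumerate(D): cv2.imwrite(f"pics/w{k}.png",im[:,:,::-1])
# montage of tops
cv2.imwrite("pics/m.png",cv2.resize(np.vstack([np.hstack([d[0] for d in D[:2]]),np.hstack([d[0] for d in D[2:4]])]),(800,600),interpolation=cv2.INTER_AREA)[:,:,::-1])
print(ctrl.read_state()['time_s'])
E
```

```text
[[0.463, -0.319], [0.463, -0.167], [0.467, 0.168], [0.456, 0.32]]
[[0.639, -0.301], [0.63, -0.105], [0.641, 0.099], [0.646, 0.303]]
[[0.472, 0.018], [0.416, -0.424], [0.508, -0.398], [0.784, -0.032], [0.76, -0.225], [0.752, 0.24]]
5.0167
```

View pics/m.png

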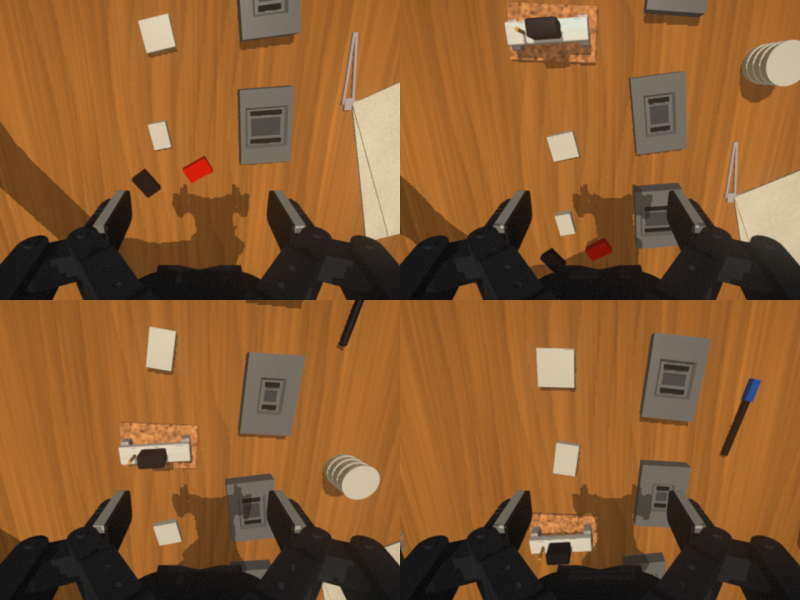

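Montage: the four white plates (left column of each view) are, from right to left of the robot, d, c, b and a by apparent size. Black and red decoys lie beside d. I'll fit boxes to the silhouettes to get poses and sizes.

```bash
cat >> h.py <<'E'
from scipy.optimize import minimize
COV=dict(a=(.058,.058),b=(.040,.058),c=(.046,.046),d=(.030,.046))
def box(p,sx,sy,h,z0=0):
    c,s=np.cos(p[2]),np.sin(p[2]); P=[]
    for a in(-1,1):
        for b in(-1,1):
            x,y=a*sx/2,b*sy/2
            P+= [[p[0]+c*x-s*y,p[1]+s*x+c*y,z] for z in(z0,z0+h)]
    return P
def fit(img,i,mask,p0,sx,sy,h,z0=0,yaws=None):
    """maximise the IoU of the box silhouette with mask; upscaled window"""
    K=4; u=proj(i,[p0[0],p0[1],z0])[0]; w=110; x0,y0=(u-w).astype(int); x0,y0=max(x0,0),max(y0,0)
    m=cv2.resize(mask[y0:y0+2*w,x0:x0+2*w],None,fx=K,fy=K,interpolation=cv2.INTER_LINEAR)>127
    def cost(p):
        hull=cv2.convexHull(np.float32(proj(i,box(p,sx,sy,h,z0))))[:,0]
        q=np.zeros(m.shape,np.uint8); cv2.fillConvexPoly(q,np.int32(((hull-[x0,y0]+.5)*K-.5)*16),1,shift=4); q=q>0
        return -(m&q).sum()/(m|q).sum()
    best=None
    for y in (yaws if yaws is not None else np.arange(-.8,.8,.2)):
        S=np.array([[0,0,0],[.006,0,0],[0,.006,0],[0,0,.15]])+[*p0[:2],y]
        r=minimize(cost,S[0],method='Nelder-Mead',options=dict(initial_simplex=S,xatol=1e-4,fatol=1e-4,maxiter=150))
        if best is None or r.fun<best.fun: best=r
    return best.x,-best.fun
def comp(mask,u):
    n,l,st,c=cv2.connectedComponentsWithStats(mask); k=[j for j in range(1,n) if st[j,4]>200]
    if not k: return mask*0
    j=min(k,key=lambda j:np.hypot(*(c[j]-u))); return np.uint8(l==j)*255
def white(img,lo=130):
    h=cv2.cvtColor(img,cv2.COLOR_RGB2HSV); return np.uint8((h[...,1]<90)&(h[...,2]>lo))*255
def grey(img):
    h=cv2.cvtColor(img,cv2.COLOR_RGB2HSV); return np.uint8((h[...,1]<60)&(h[...,2]>35)&(h[...,2]<150))*255
def cover(name,img,i,xy,yaws=None):
    m=comp(white(img),proj(i,[*xy,.014])[0]); return fit(img,i,m,xy,*COV[name],.014,yaws=yaws)
E
python3 - <<'E'
from h import *
import pickle
D=pickle.load(open("d.pkl","rb"))
for k,xy in((0,(.463,-.319)),(0,(.463,-.167)),(1,(.463,-.167)),(2,(.467,.168)),(3,(.467,.168)),(3,(.456,.32))):
    im,i=D[k]; print(k,xy,{n:(cover(n,im,i,xy,np.arange(-.8,2.3,.3))[0].round(4).tolist(),round(cover(n,im,i,xy,np.arange(-.8,2.3,.3))[1],3)) for n in COV})
O=[]
for k,xy in((0,(.639,-.301)),(1,(.63,-.105)),(2,(.641,.099)),(3,(.646,.303))):
    im,i=D[k]; m=cv2.morphologyEx(grey(im),cv2.MORPH_CLOSE,np.ones((25,25))); m=comp(m,proj(i,[*xy,.025])[0])
    p,f=fit(im,i,m,xy,.084,.124,.025,yaws=[-.3,0,.3]); print('dish',k,p.round(4),round(f,3))
    o=ortho(im,i,p[0]-.075,p[0]+.075,p[1]-.1,p[1]+.1,.025,2000); 
    for z,sx,sy in((.025,.084,.124),):
        c=np.array(box(p,sx,sy,0,z))[::2,:2]; c=c[[0,1,3,2]]; cv2.polylines(o,[np.int32(np.c_[(p[1]+.1-c[:,1])*2000,(p[0]+.075-c[:,0])*2000])],True,(255,0,0))
    O.append(o)
cv2.imwrite("pics/dish.png",np.vstack([np.hstack(O[:2]),np.hstack(O[2:])])[:,:,::-1])
im,i=D[1];o=ortho(im,i,.39,.55,-.08,.12,.078,2000);im,i=D[2];o2=ortho(im,i,.39,.55,-.08,.12,.078,2000)
o3=ortho(im,i,.39,.55,-.08,.12,.008,2000)
o4=ortho(D[0][0],D[0][1],.38,.54,-.42,-.22,.014,2000)
cv2.imwrite("pics/g.png",np.vstack([np.hstack([o,o2]),np.hstack([o3,o4])])[:,:,::-1])
E
```

```text
0 (0.463, -0.319) {'a': ([0.448, -0.3326, 2.361], np.float64(0.406)), 'b': ([0.4507, -0.3311, -0.1166], np.float64(0.571)), 'c': ([0.4589, -0.3254, 0.1934], np.float64(0.613)), 'd': ([0.4512, -0.3271, 0.1869], np.float64(0.907))}
0 (0.463, -0.167) {'a': ([0.4603, -0.1729, 0.2015], np.float64(0.622)), 'b': ([0.4533, -0.1681, 1.9007], np.float64(0.739)), 'c': ([0.4553, -0.168, 0.2163], np.float64(0.955)), 'd': ([0.4537, -0.161, -1.3479], np.float64(0.701))}
1 (0.463, -0.167) {'a': ([0.4555, -0.1699, -0.1552], np.float64(0.614)), 'b': ([0.456, -0.1733, 0.3064], np.float64(0.759)), 'c': ([0.4554, -0.1686, 0.2233], np.float64(0.935)), 'd': ([0.4523, -0.1692, 0.2474], np.float64(0.703))}
2 (0.467, 0.168) {'a': ([0.4685, 0.1662, 1.4025], np.float64(0.678)), 'b': ([0.4596, 0.1677, -0.1612], np.float64(0.956)), 'c': ([0.4595, 0.17, 1.6107], np.float64(0.722)), 'd': ([0.4567, 0.1738, -0.1612], np.float64(0.646))}
3 (0.467, 0.168) {'a': ([0.4677, 0.1659, -0.1517], np.float64(0.67)), 'b': ([0.4598, 0.167, -0.1688], np.float64(0.954)), 'c': ([0.4598, 0.1683, -0.3229], np.float64(0.759)), 'd': ([0.46, 0.1699, 0.08], np.float64(0.664))}
3 (0.456, 0.32) {'a': ([0.4504, 0.3205, 1.5364], np.float64(0.967)), 'b': ([0.443, 0.3207, -0.0055], np.float64(0.724)), 'c': ([0.4458, 0.326, -0.0427], np.float64(0.67)), 'd': ([0.4378, 0.3266, -0.0297], np.float64(0.453))}
dish 0 [ 0.6276 -0.3094  0.0722] 0.946
dish 1 [ 0.6153 -0.1119  0.1318] 0.951
dish 2 [ 0.6309  0.0978 -0.062 ] 0.943
dish 3 [ 0.6341  0.3032 -0.1009] 0.948Traceback (most recent call last):
  File "<stdin>", line 14, in <module>
    return _nx.concatenate(arrs, 0, dtype=dtype, casting=casting)
           ~~~~~~~~~~~~~~~^^^^^^^^^^^^^^^^^^^^^^^^^^^^^^^^^^^^^^^
ValueError: all the input array dimensions except for the concatenation axis must match exactly, but along dimension 1, the array at index 0 has size 801 and the array at index 1 has size 800
```

```bash
python3 - <<'E'
from h import *
import pickle
D=pickle.load(open("d.pkl","rb"))
def pic(k,p,z,rects,W=.1,H=.075):
    im,i=D[k]; o=ortho(im,i,p[0]-H,p[0]+H,p[1]-W,p[1]+W,z,2000)
    for sx,sy in rects:
        c=np.array(box(p,sx,sy,0,z))[::2,:2][[0,1,3,2]]; cv2.polylines(o,[np.int32(np.c_[(p[1]+W-c[:,1])*2000,(p[0]+H-c[:,0])*2000])],True,(255,0,0))
    return cv2.resize(o,(int(W*4000),int(H*4000)))
O=[pic(0,[.6276,-.3094,.0722],.025,[(.084,.124)]),pic(1,[.6153,-.1119,.1318],.025,[(.084,.124)]),pic(2,[.6309,.0978,-.062],.025,[(.084,.124)]),pic(3,[.6341,.3032,-.1009],.025,[(.084,.124)])]
cv2.imwrite("pics/dish.png",np.vstack([np.hstack(O[:2]),np.hstack(O[2:])])[:,:,::-1])
g=[.465,.02,0]
def cp(k,p,r):return pic(k,p,.014,[r],.05,.0375)
C=[cp(0,[.4512,-.3271,.1869],COV['d']),cp(0,[.4553,-.168,.2163],COV['c']),cp(2,[.4596,.1677,-.1612],COV['b']),cp(3,[.4504,.3205,-.034],COV['a'])]
O=[pic(1,g,.078,[]),pic(2,g,.078,[]),pic(2,g,.008,[]),np.vstack([np.hstack(C[:2]),np.hstack(C[2:])])]
cv2.imwrite("pics/g.png",np.vstack([np.hstack(O[:2]),np.hstack(O[2:])])[:,:,::-1])
E
```

```text
(no output)
```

View pics/dish.png

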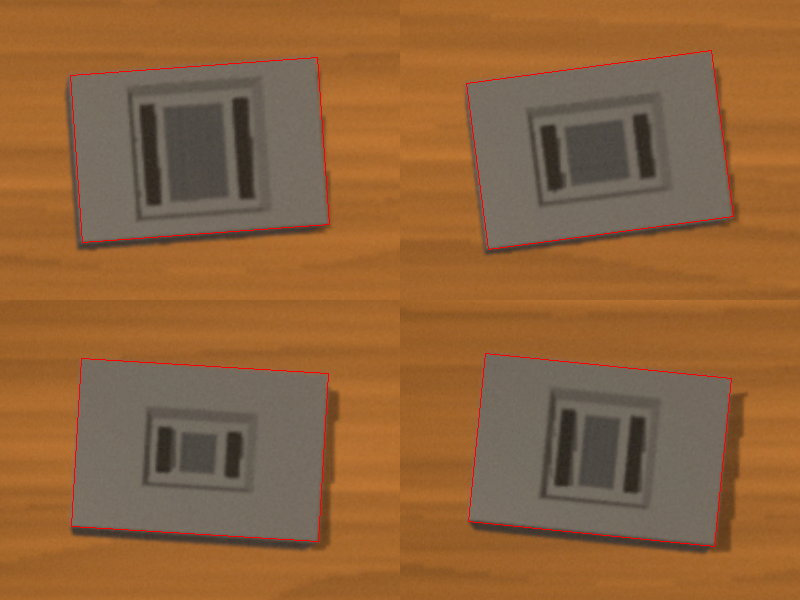

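View pics/g.png

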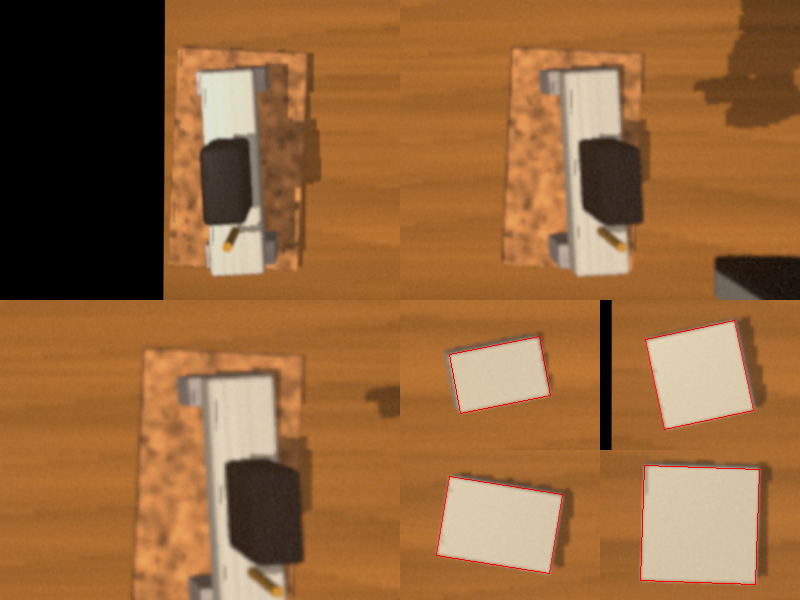

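All four covers are present. The red fits match: d at (.451,-.327), c at (.455,-.168), b at (.460,.168) and a at (.450,.320). From the mouth sizes, the dishes by y are a at -0.31, b at -0.11, d at +0.10 and c at +0.30. The gauge lies with its bridge roughly along world x. Next I'll calibrate the fingertip height on bare table and place the first cover.

```bash
cat >> h.py <<'E'
DISH=dict(a=(.6276,-.3094,.0722),b=(.6153,-.1119,.1318),d=(.6309,.0978,-.062),c=(.6341,.3032,-.1009))
START=dict(a=(.4504,.3205),b=(.4597,.1675),c=(.4553,-.168),d=(.4512,-.3271))
RET=dict(a=.0046,b=.0015,c=.0024,d=.0005)  # how far the tips stand back when shut to the cover's width
TIP=.173
t=lambda:round(ctrl.read_state()['time_s'],1)
def look(xy,z=.38):
    ctrl.goto([xy[0],xy[1]+.04,z],quat(0)); ctrl.dwell(.3); return shot()
def find(n,xy=None):
    xy=xy or START[n]; im,i=look(xy)
    h=cv2.cvtColor(im,cv2.COLOR_RGB2HSV); m=comp(np.uint8((h[...,1]<105)&(h[...,2]>85))*255,proj(i,[*xy,.014])[0])
    sq=n in'ac'; p,f=fit(im,i,m,ray(i,[np.argwhere(m).mean(0)[::-1]],.01)[0],*COV[n],.014,yaws=np.arange(-.75,.8 if sq else 2.4,.3))
    T=np.pi/2 if sq else np.pi; p[2]=(p[2]+T/2)%T-T/2
    return p,f
def pick(n,p):
    z=TIP-RET[n]+.004; q=quat(p[2])
    ctrl.goto([p[0],p[1],z+.08],q); ctrl.line_to([p[0],p[1],z],.12); ctrl.grab(40)
    w=ctrl.read_state()['gripper_width']; ctrl.line_to([p[0],p[1],z+.09],.15); return w
def place(n):
    x,y,a=DISH[n]; z=TIP-RET[n]+.004+.024
    ctrl.goto([x,y,z+.06],quat(a)); ctrl.line_to([x,y,z+.006],.1); hit=ctrl.line_to([x,y,z-.001],.02,threshold=4)
    s=ctrl.read_state(); ctrl.let_go(); ctrl.line_to([x,y,z+.03],.15); return hit,s['tool_pos'][2]-z,s['gripper_width']
def press(n,F=12,offs=(0,.011,-.011,0)):
    x,y,a=DISH[n]; ctrl.grab(); out=[]
    for o in offs:
        u,v=x-o*np.sin(a),y+o*np.cos(a)
        ctrl.goto([u,v,TIP+.046],quat(a)); hit=ctrl.line_to([u,v,TIP+.030],.015,threshold=F)
        s=ctrl.read_state(); out.append((bool(hit),round((s['tool_pos'][2]-TIP-.034)*1e3,1),round(float(s['ft_force'][2]),1)))
        ctrl.line_to([u,v,TIP+.046],.1)
    ctrl.line_to([x,y,TIP+.08],.15); ctrl.let_go(); return out
E
python3 - <<'E'
from h import *
ctrl.grab(20); ctrl.goto([.54,.22,.2],quat(0)); print(ctrl.line_to([.54,.22,.165],.015,threshold=4)); print('shut',ctrl.read_state()['tool_pos'],ctrl.read_state()['ft_force'])
ctrl.line_to([.54,.22,.22],.15); ctrl.let_go(); 
for n in'a': p,f=find(n); print(n,p,f)
print(t())
E
```

```text
True
shut [0.54000275 0.2200254  0.17355359] [-0.27066238 -0.1589754   5.06206508]
a [ 0.4507678   0.32024574 -0.02577127] 0.9836039144243636
10.8
```

```bash
sed -i 's/^TIP=.173$/TIP=.1735/' h.py; python3 - <<'E'
from h import *
n='a'; p,f=find(n); print(p,f)
print('w',pick(n,p)); print(place(n)); print(press(n)); 
im,i=look(DISH[n][:2]); x,y,a=DISH[n]
cv2.imwrite("pics/a1.png",np.hstack([im[60:360,170:470],cv2.resize(ortho(im,i,x-.075,x+.0745,y-.1,y+.0995,.034,2000),(400,300))])[:,:,::-1])
print(t())
E
```

```text
[ 0.4512516   0.32015287 -0.02536766] 0.9806431623234728
w 0.056854975291009045
(True, np.float64(-0.0006190469044635438), 0.05673721344202202)
[(True, np.float64(0.1), 4.1), (True, np.float64(0.1), 4.5), (True, np.float64(0.1), 3.9), (True, np.float64(0.1), 3.1)]
26.3
```

View pics/a1.png

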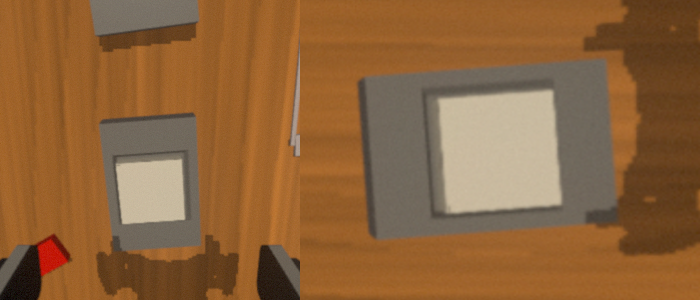

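Cover a is in dish a: the press stopped at 0.1 mm from home height at all points, and the picture shows it squarely in the mouth. On to the rest.

```bash
python3 - <<'E'
from h import *
for n in 'dcb':
    p,f=find(n); print(n,p.round(4),round(f,3))
    if f<.9: break
    w=pick(n,p); print('w',round(w,4))
    if abs(w-COV[n][0])>.004: break
    print(place(n)); print(press(n),t())
im,_=shot("scene"); cv2.imwrite("pics/s1.png",im[150:400,100:580,::-1])
E
```

```text
d [ 0.4516 -0.3271  0.1944] 0.968
w 0.0289
(True, np.float64(-0.0007520727540792083), 0.028754945318093417)
[(True, np.float64(0.1), 4.5), (True, np.float64(0.1), 5.5), (True, np.float64(0.1), 4.2), (True, np.float64(0.1), 5.3)] 41.0
c [ 0.4557 -0.1686  0.214 ] 0.973
w 0.0448
(True, np.float64(-0.0007650893503711731), 0.04489765976284238)
[(True, np.float64(0.1), 4.1), (True, np.float64(0.2), 4.7), (True, np.float64(0.1), 3.7), (True, np.float64(0.1), 4.1)] 56.1
b [ 0.4598  0.1673 -0.1606] 0.975
w 0.0389
(True, np.float64(-0.000816435048226205), 0.039037615516797304)
[(True, np.float64(0.1), 5.2), (True, np.float64(0.1), 4.6), (True, np.float64(0.1), 6.0), (True, np.float64(0.1), 4.8)] 70.5
```

View pics/s1.png

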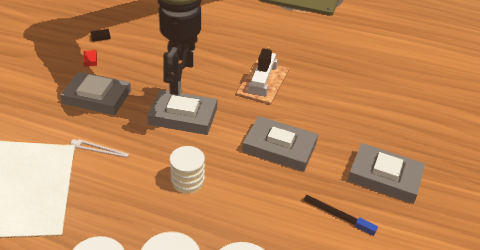

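The picture shows all four covers seated in their dishes, at (95,85), (183,103), (282,136) and (388,166) in this crop. Now the gauge pose, from two views.

```bash
python3 - <<'E'
from h import *
O=[]
for dx,dy in((0,0),(.06,-.08),(-.04,.05)):
    im,i=look((.455+dx,.03+dy),.42)
    h=cv2.cvtColor(im,cv2.COLOR_RGB2HSV); c0=(.455,.03)
    m=np.uint8(h[...,2]<70)*255
    m=comp(m,proj(i,[*c0,.06])[0])
    p,f=fit(im,i,m,c0,.022,.040,.034,.044,yaws=[1.3,1.57,1.85]); print('block',p.round(4),round(f,3))
    mm=np.uint8((h[...,0]>4)&(h[...,0]<25)&(h[...,1]>90))*0
    o=ortho(im,i,.37,.5695,-.07,.1295,.008,1500); 
    c=np.array(box(p,.08,.134,0,.008))[::2,:2][[0,1,3,2]]; cv2.polylines(o,[np.int32(np.c_[(.1295-c[:,1])*1500,(.5695-c[:,0])*1500])],True,(255,0,0))
    o=o[:300,:300]
    q=cv2.convexHull(np.float32(proj(i,box(p,.022,.04,.034,.044)))).astype(int); im=im.copy(); cv2.polylines(im,[q],True,(255,0,0))
    u=proj(i,[*p[:2],.06])[0].astype(int); cr=im[max(u[1]-75,0):u[1]+75,u[0]-65:u[0]+65]; O+= [np.vstack([cv2.resize(cr,(260,300)),cv2.resize(o,(260,260))])]
cv2.imwrite("pics/g2.png",np.hstack(O)[:,:,::-1]); print(t())
E
```

```text
block [0.4465 0.009  1.6573] 0.814
block [0.4473 0.0092 1.7178] 0.832
block [0.4462 0.0094 1.6341] 0.837
73.9
```

View pics/g2.png

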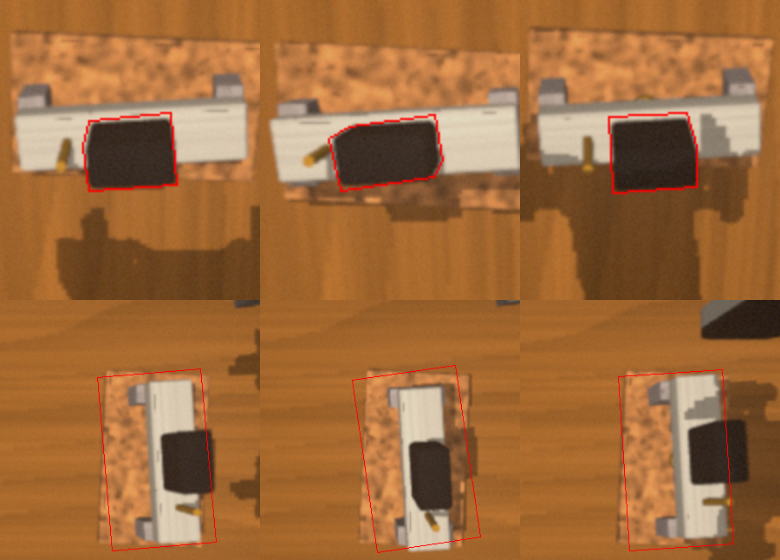

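```bash
python3 - <<'E'
from h import *
for dx,dy in((.06,-.08),(.0,-.05),(-.03,-.03)):
    im,i=look((.455+dx,.03+dy),.42)
    h=cv2.cvtColor(im,cv2.COLOR_RGB2HSV); u=proj(i,[.447,.009,.044])[0]
    m=np.uint8((h[...,1]<70)&(h[...,2]>140))*255
    m[:, :]=m*(np.hypot(*(np.indices(m.shape)-u[::-1][:,None,None]))<90)
    pts=ray(i,np.argwhere(m)[:,::-1],.044)
    r=cv2.minAreaRect(np.float32(pts*1000)); b=cv2.boxPoints(r); print([np.round(v,1).tolist() if not np.isscalar(v) else round(v,1) for v in r])
    e=max([b[1]-b[0],b[2]-b[1]],key=np.linalg.norm); print('long dir deg',np.degrees(np.arctan2(e[1],e[0])), 'pca',np.degrees(np.arctan(np.polyfit(*pts.T,1)[0])))
print(t())
E
```

```text
[[446.7, 12.6], [113.5, 35.8], 3.2]
long dir deg 3.2289362 pca 2.1298945367568556
[[446.2, 13.1], [112.7, 37.2], 3.2]
long dir deg 3.2268896 pca 2.56763916387115
[[445.8, 13.7], [112.1, 37.9], 3.1]
long dir deg 3.1428823 pca 2.6999157894306456
76.3
```

```bash
cat >> h.py <<'E'
GZ=TIP+.040
MAT=(.4465,.0092)
def gset(x,y,a,zo,wait):
    z=zo+GZ; ctrl.goto([x,y,z+.05],quat(a)); ctrl.line_to([x,y,z+.008],.12)
    hit=ctrl.line_to([x,y,z-.002],.015,threshold=3); s=ctrl.read_state(); dz=(s['tool_pos'][2]-z)*1e3
    ctrl.dwell(.3); ctrl.let_go(); ctrl.dwell(wait); return hit,round(dz,2),round(s['gripper_width'],4)
def gtake(x,y):
    ctrl.grab(40); s=ctrl.read_state(); ctrl.line_to([x,y,s['tool_pos'][2]+.055],.15); return round(s['gripper_width'],4)
E
python3 - <<'E'
from h import *
for yaw in(1.625,-1.517):
    q=ctrl.inverse_kinematics([*MAT,.008+GZ+.06],quat(yaw)); print(yaw,None if q is None else np.round(q,2))
yaw=1.625
z=.008+GZ
ctrl.goto([*MAT,z+.06],quat(yaw)); ctrl.line_to([*MAT,z],.1); print(gtake(*MAT))
x,y,a=DISH['a']; print(gset(x,y,a,.025,0)); print(t(), ctrl.read_state()['q'].round(2))
im,_=shot("side"); im2,_=shot("scene"); cv2.imwrite("pics/ga.png",np.hstack([im[60:360,200:600],im2[100:400,50:450]])[:,:,::-1])
E
```

```text
1.625 [ 0.45  0.88 -0.99  2.18  1.16  0.78  0.29]
-1.517 [-0.    0.7  -0.19  2.2   0.47  0.28 -2.12]
0.0211
(True, np.float64(0.33), 0.0214)
82.5 [ 0.7   1.06 -0.65  1.41  0.72  0.91 -0.08]
```

View pics/ga.png

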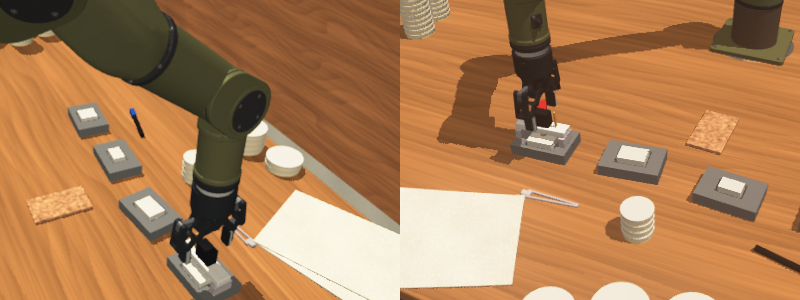

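The gauge stands astride dish a with the fingers open. I'll take the reading, then do b, c, d and go back to the mat.

```bash
python3 - <<'E'
from h import *
ctrl.dwell(2); x,y,a=DISH['a']; print(gtake(x,y))
for n in 'bcd':
    x,y,a=DISH[n]; print(n,gset(x,y,a,.025,2),gtake(x,y),t())
    if n=='b': ctrl.dwell(0)
print(gset(*MAT,1.625,.008,.5))
s=ctrl.read_state(); ctrl.line_to([*MAT,s['tool_pos'][2]+.1],.15); print(t())
O=[]
im,i=look((.51,-.02),.42); im2,_=shot("scene"); 
cv2.imwrite("pics/end.png",np.hstack([cv2.resize(im,(400,300)),im2[130:430,100:500]])[:,:,::-1])
ctrl.goto([.5,.0,.42],quat(0)); print(t())
E
```

```text
0.0215
b (True, np.float64(-1.06), 0.0213) 0.0215 91.7
c (False, np.float64(-1.83), 0.021) 0.0218 98.7
d (True, np.float64(-1.97), 0.0214) 0.0218 104.7
(False, np.float64(-2.0), 0.0215)
109.4
111.0
```

View pics/end.png

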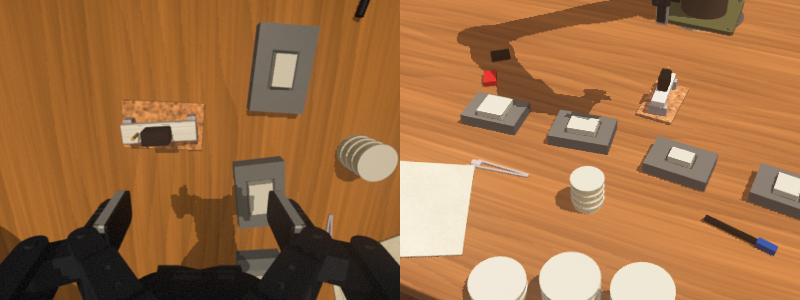

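```bash
python3 - <<'E'
from h import *
import pickle
D=pickle.load(open("d.pkl","rb")); O=[]
for k,y in((0,-.3),(1,-.12),(2,.06),(3,.24)):
    ctrl.goto([.52,y,.43],quat(0)); ctrl.dwell(.4); im,i=shot()
    n='abdc'[k]; x,yy,a=DISH[n]; p=(x,yy,a); o=ortho(im,i,x-.05,x+.0499,yy-.07,yy+.0699,.034,1400)
    c=np.array(box(p,*COV[n],0,.034))[::2,:2][[0,1,3,2]]; cv2.polylines(o,[np.int32(np.c_[(yy+.07-c[:,1])*1400,(x+.05-c[:,0])*1400])],True,(255,0,0)); O.append(cv2.resize(o,(200,140)))
    if k==2:
        A,B=D[2][0],im
        s=np.hstack([A[180:400,180:340],B[180:400,180:340]])
cv2.imwrite("pics/v.png",np.vstack([np.hstack(O),cv2.resize(s,(800,440))[:, :800]])[:,:,::-1]); print(t())
E
```

```text
116.2
```

View pics/v.png

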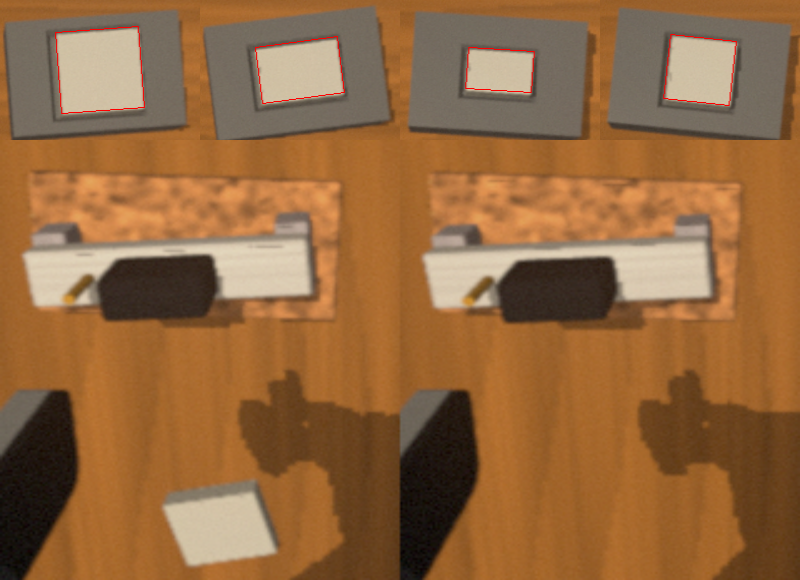

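The four covers match their home outlines, and the gauge stands on the mat exactly as it did at the start. Handing in.

```bash
python3 -c "
from h import *
print(ctrl.finish_job())"
```

```text
the job is handed in; nothing more can be done
None
```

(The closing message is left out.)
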